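Lock the bayonet key into the mixer base and hold it

TASK

Lift the loose cover plate off the two pins on top of the blue mixer base and lay it gently, flat, in the middle of the green mat. Then take the red-handled bayonet key out of its grey stand, push it down into the mixer's slot against the spring, keep it pressed and twist it a full quarter turn clockwise (seen from above) to the stop. Finish while still gripping the key there, pushed in and turned: the spring would throw it back, so do not let go; leave the other things on the counter where they are.

Things in the scene. Friction and masses are not known exactly. Their poses are not given: they have to be found in the camera images.
- socket (a point): Centre of the bayonet slot, at the top surface of the mixer base; z up. The slot is 39 mm long along this frame's y and 12.5 mm wide along x, through a 6 mm plate; at the start the cover plate hides it. Two upright steel pins, 8 mm thick and 10 mm high, stand on the top at y = +45 and -45 mm.
- mixer: The fixed blue mixer base, 180 (x) x 150 (y) mm, 85 mm high, silver top plate, two black dials on its -x face. Origin on the counter under the slot's centre: the base reaches 75 mm from it to +x, +y and -y, and 105 mm to -x.
- cover_grip (a point): A point in the black bar handle of the loose steel cover plate, 23 mm above the plate's underside, on its middle. The handle is 14 mm thick along x, 50 mm long along y; its top is 38 mm above the plate's underside.
- cover: The cover plate, 80 (x) x 125 (y) mm, 4 mm thick, about 160 g; origin at the centre of its underside, axes as cover_grip. Two 13 mm holes at y = +45 and -45 mm sit over the mixer's 10 mm high pins; at the start it lies flat on the mixer's top.
- mat_top (a point): Centre of the top of the fixed green mat, 150 mm (x) by 180 mm (y), 3 mm thick, on the counter. The cover goes here.
- stand_top (a point): Centre of the top of the fixed grey key stand, a block 60 mm (x) by 75 mm (y), 45 mm high, with a slot 14 mm (x) by 40 mm (y), 30 mm deep, in which the key hangs by its collar.
- key_grip (a point): A point 29 mm above the collar's underside, about the centre of the key's red bar handle. Handle: 16 mm thick along x, 42 mm long along y, top 18 mm above and underside 24 mm below this point, there a round steel collar 40 mm across, 5 mm thick. At the start the key stands upright in the stand, collar on the stand's top. A half turn makes no difference.
- key: The key, about 120 g; origin at the centre of the collar's underside, axes as key_grip. Below it a 9 mm shaft, then a crossbar 34 mm long along y (as the handle), 8 mm wide, its top 10 mm and its foot 20 mm below the origin, the lowest 3 mm tapered. It enters the slot with the handle along the slot (socket y), then can turn only when pushed in.
- plunger (a joint): Travel of the sprung rotor in the socket, m: 0 at rest; the key meets it with the collar 9.5 mm above the mixer's top. Pushing takes 4 N rising to 10 N. From 0.006 (collar under 4 mm up) the crossbar is below the plate and can turn; 0.0095: collar on the top, fully home; 0.0055: the turned key has risen against the plate, which catches it.
- rotor (a joint): Turn of the rotor by the key's crossbar, clockwise seen from above, rad: 0 at rest, 1.48 at the stop. The crossbar has about 0.09 rad of play, so the key itself turns about 1.57 (a quarter turn). A spring (0.05 rising to 0.14 N m) turns it back when let go.
- amber: Amber bottle, 56 mm across, 120 mm tall. Loose, left alone; origin under its centre.
- flask: Clear bottle with red cap, 52 mm across, 110 mm tall. Loose, left alone; origin under its centre.
- jar: White porcelain jar, 66 mm across, 72 mm tall. Loose, left alone; origin under its centre.
- tub: Small white tub, 48 mm across, 35 mm tall. Loose, left alone; origin under its centre.
- mortar: Steel mixing bowl, 100 mm across, 50 mm tall. Loose, left alone; origin under its centre.
- spatula: Spatula, 170 mm long, lying flat. To be left alone.
- weight: Brass weight, 28 mm across, 30 mm tall. Loose, left alone; origin under its centre.
Mind the look-alikes: they are no part of the job. What is shaped like the cover but pink is not meant.

How it is judged:
On the way, in this order (a step that is already met when the one before it is completed fails the run):
1. the cover lies flat on the green mat, released (horizontal distance between cover_grip and mat_top below 0.05 m and angle between cover_grip's own z axis and vertical below 0.08 rad and z of cover_grip in the frame of mat_top below 0.029 m and contact force between the fingers and cover below 0.1 N and linear speed of cover below 0.03 m/s), for 0.2 s.
2. the key is pushed into the slot against the spring, not yet turned (horizontal distance between key_grip and socket below 0.008 m and angle between key_grip's own z axis and vertical below 0.12 rad and value of joint plunger above 0.0042 m and value of joint rotor below 0.5 rad), for 0.05 s.
3. the key is turned a quarter turn clockwise, pushed in and gripped (horizontal distance between key_grip and socket below 0.008 m and angle between key_grip's own z axis and vertical below 0.12 rad and value of joint plunger above 0.0042 m and value of joint rotor above 1.3 rad and contact force between the fingers and key above 1 N), for 0.3 s.
At the end, for the whole second after the job is handed in: Key upright (0.12 rad) within 8 mm of the slot centre, plunger in over 4.2 mm, rotor turned over 1.3 rad, gripped (over 1 N); cover flat (0.08 rad), at rest, released, resting on the mat within 50 mm of its centre (all of step 1 and all of step 3); the arm keeps its last pose, push and grip.
It fails at once if one of the bystanders is moved more than 30 mm (distance of any of amber, flask, jar, tub, mortar, spatula, weight from where it was at the start of the episode above 0.03 m).
It fails at once if the cover is dropped or thrown (faster than 0.7 m/s out of the fingers) (linear speed of cover above 0.7 m/s and contact force between the fingers and cover below 0.1 N).
It also fails if it takes over 58 s, if anything falls off the work surface, if the arm or the gripper's body presses on something with over 40 N, if the wrist force passes 120 N, or if a joint passes its speed limit or range.

ROBOT

A 6-joint arm with a two-finger parallel gripper is mounted at the origin on the work surface. World frame = base frame: x ahead of the robot, y to its left, z up, the work surface at z = 0. Lengths are in m, angles in rad, forces in N, time in s.
With the tool pointing down it reaches from about 0.3 to 1 m from the base axis. Payload 5.1 kg.
Tool frame: the origin (TCP) lies midway between the tips of the shut fingers; the grasp point (between the pads) lies 19 mm behind it; z points along the fingers, y is the line along which they close (so a half turn about z gives the same grasp; the last joint's range is limited). The gripper opens to 95 mm and grips with 3 to 60 N. Pads are 20 mm wide; open, the fingers measure 119 mm over their backs; the gripper's body (75 mm by 180 mm) begins 59 mm behind the grasp point.
Start: joints at [-1.292, 0.124, 1.65, -0, 1.367, -0.083], TCP at [0.23, -0.608, 0.215] pointing down, gripper open.
Joint ranges: [-2.61, 2.61], [-1.02, 2.33], [0.03, 2.71], [-1.35, 4.49], [0.32, 2.68], [-2.91, 2.91]. Speed limits (rad/s): [2.57, 2.57, 3.14, 3.14, 3.14, 3.14].

INTERFACE

Orientations are given as a rotation vector (axis times angle).
In Python, from station import r gives the robot as it stands.
- The arm moves only by the shell command python3 -m crank 'ROWS'. ROWS is JSON, a list of rows, each an object of numbers: "fingers": the gripper command: -1 is shut, 1 is fully open, values between are in proportion; "tx", "ty", "tz": the shift along the tool's x, y, z scaled (see below); "roll": the turn about the tool's z scaled (see below). In form: [{"fingers": .., "tx": .., "ty": .., "tz": .., "roll": ..}, ...]. A call has 1 to 20 rows; each row is the pose to reach, as a shift and turn from the pose commanded when the call began, along the tool's axes at that moment; what a row does not reach only later rows make up. The controller multiplies each number of a shift by 0.1 m and each number of a turn by 60 degrees. A row lasts 1/10 s, in which the tool goes at most 50 mm and 8.59 degrees, less where a joint would pass 70% of its speed; a pose out of reach is approached as far as the arm can. A call with a number of a shift or a turn outside -1 to 1 is refused whole. A call with a gripper value outside its range is refused whole. The fingers move at their own pace and stop on an object; the grip force is fixed at half the most. Time passes only in rows, so rows that repeat a pose let the fingers close. It gives the time, the measured TCP pose, the force, the opening and the grip force at its end, in the units of the state.
- r.get_state(): the state, without advancing time (a new reading comes with each control period).
- r.get_image(name): name is "scene" or "side" or "wrist"; returns a dict with "img" (480x640x3 uint8, blue, green, red), "camera_matrix" (3x3 intrinsics, pixels), "R" (3x3) and "t" (3): a world point X has camera coordinates R X + t; the wrist camera has in their place "mount" (4x4, takes a point from camera to tool coordinates, whose origin is the TCP and whose axes are the flange's). Camera axes: x right, y down, z forward; pixel columns grow to the right and rows downward; lengths in m; the calibration is good to about 2 mm. The wrist camera is an equidistant fisheye: a pixel r from the principal point sees the ray r / f radians off the axis. A picture is of the moment at which its call begins: read the wrist's pose just before it. There is no depth.
- r.hand_in(): hands the job in; it is judged then, once.
The state is a dict: "time_s": time; "q": joint angles; "joint_velocities": joint speeds; "joint_efforts": joint torques, N m; "position": TCP position; "ee_rot": TCP orientation; "force": force on the tool from outside, world axes, zero at the start; "moment": the same for the moment, N m; "opening": finger opening in m; "grasp_force": force on a finger pad.
Only numpy, scipy, OpenCV 4.12 (cv2) and the standard library are available. Lean on these libraries where they do the work, as an engineer would, in place of code of your own. Each camera call takes 0.05 s, during which the arm holds its last target. There are 200 camera calls.

## Working session

There is one attempt and no reset: what is moved stays moved. The work goes in short steps, Python scripts to look and compute and a shell command to move; the robot and the scene stay as the last step left them, time stands still between calls to the robot, and variables do not carry over. Pictures are saved under pics/ and viewed, at most 10 in all, crops included, and the job is handed in when it is done.

```bash
mkdir -p pics; ls; cat > h.py <<'E'
import numpy as np, cv2, pickle
from station import r
from scipy.spatial.transform import Rotation as Ro
def grab(n,f):
    s=r.get_state(); d=r.get_image(n); cv2.imwrite(f'pics/{f}.png',d['img']); 
    pickle.dump((s,d),open(f'pics/{f}.pkl','wb')); return s,d
def load(f): return pickle.load(open(f'pics/{f}.pkl','rb'))
def ray(f,uv):
    s,d=load(f); K=d['camera_matrix']; u=np.array(uv,float)
    x=(u[0]-K[0,2])/K[0,0]; y=(u[1]-K[1,2])/K[1,1]
    if 'mount' in d:
        rr=np.hypot(x,y); v=np.array([x/rr*np.sin(rr),y/rr*np.sin(rr),np.cos(rr)]) if rr>1e-9 else np.array([0,0,1.])
        M=np.array(d['mount']); R=Ro.from_rotvec(s['ee_rot']).as_matrix()
        return R@M[:3,3]+np.array(s['position']), R@(M[:3,:3]@v)
    R=np.array(d['R']); t=np.array(d['t']).ravel()
    return -R.T@t, R.T@np.array([x,y,1.])
def onz(f,uv,z):
    o,v=ray(f,uv); return o+v*(z-o[2])/v[2]
def proj(f,X):
    s,d=load(f);K=d['camera_matrix'];X=np.array(X,float)
    if 'mount' in d:
        M=np.array(d['mount']); R=Ro.from_rotvec(s['ee_rot']).as_matrix()
        c=M[:3,:3].T@(R.T@(X-np.array(s['position']))-M[:3,3]); h=np.hypot(c[0],c[1]); th=np.arctan2(h,c[2]); p=c[:2]/h*th
    else:
        c=np.array(d['R'])@X+np.array(d['t']).ravel(); p=c[:2]/c[2]
    return p[0]*K[0,0]+K[0,2],p[1]*K[1,1]+K[1,2]
E
python3 - <<'E'
from h import *
for n in('scene','side','wrist'):
    s,d=grab(n,n+'0')
    print(n,np.array(d['camera_matrix']).round(1).tolist(), [np.array(d[k]).round(3).tolist() for k in('R','t','mount') if k in d])
print(s['ee_rot'],s['position'],s['time_s'],s['force'])
E
```

```text
pics
scene [[508.5, 0.0, 322.4], [0.0, 508.5, 235.2], [0.0, 0.0, 1.0]] [[[0.567, 0.823, -0.007], [0.643, -0.448, -0.621], [-0.515, 0.348, -0.784]], [-0.289, -0.3, 1.637]]
side [[572.1, 0.0, 327.5], [0.0, 572.1, 241.2], [0.0, 0.0, 1.0]] [[[-0.897, -0.443, -0.001], [-0.235, 0.478, -0.846], [0.376, -0.758, -0.533]], [0.51, 0.197, 1.436]]
wrist [[371.6, 0.0, 322.7], [0.0, 371.6, 239.9], [0.0, 0.0, 1.0]] [[[-0.001, -0.958, -0.287, 0.082], [1.0, -0.001, 0.001, -0.0], [-0.002, -0.287, 0.958, -0.17], [0.0, 0.0, 0.0, 1.0]]]
[-3.08856065e+00 -5.64983480e-01  2.78231609e-04] [ 0.22990011 -0.60739485  0.21355619] 0.1 [ 0.18759594 -0.13593466 -0.33450473]
```

View pics/scene0.png

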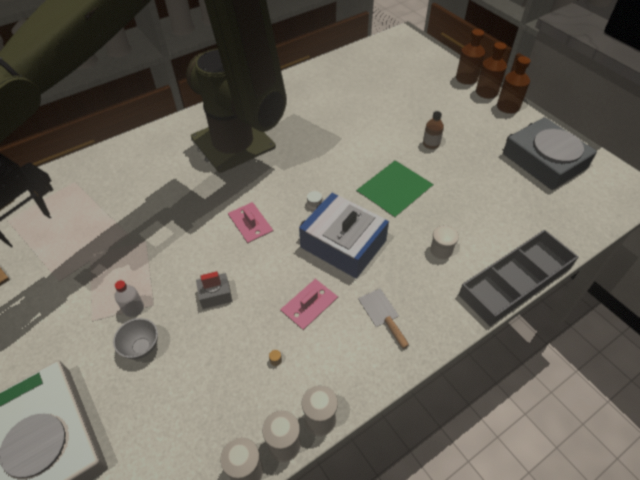

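View pics/side0.png

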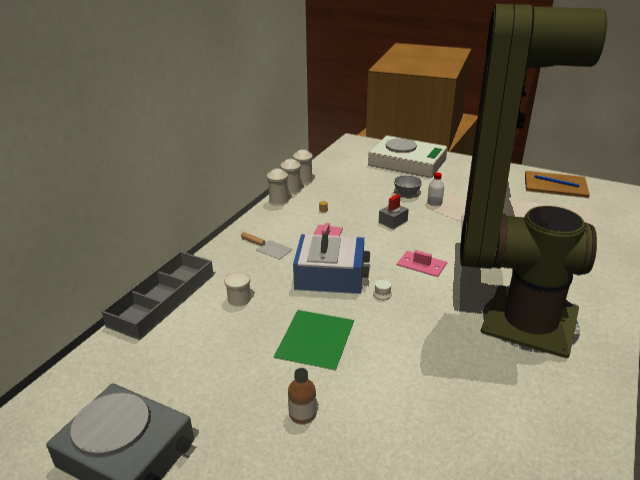

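The scene shows the mixer at about (345,235). The steel cover with its black handle is on top of it at (348,222), the green mat is at (395,187), and the red key in its grey stand is at (211,285). Cover candidates are steel (348,222), pink (250,222) and pink (310,303). Only the steel one sits on the mixer and isn't pink. I'll enlarge the region to confirm and measure roughly.

```bash
python3 - <<'E'
from h import *
im=load('scene0')[1]['img']
c=cv2.resize(im[150:330,180:450],None,fx=2.9,fy=2.9,interpolation=cv2.INTER_CUBIC); cv2.imwrite('pics/crop0.png',c)
for f,z in(('scene0',0),('side0',0)):
    im=load(f)[1]['img']; h=cv2.cvtColor(im,cv2.COLOR_BGR2HSV)
    for n,lo,hi,zz in(('green',(50,120,40),(75,255,255),.003),('red',(0,170,70),(6,255,255),.08),('blue',(108,110,30),(125,255,255),.06)):
        m=cv2.inRange(h,lo,hi); k,_,st,ce=cv2.connectedComponentsWithStats(m)
        for i in range(1,k):
            if st[i,4]>40:
                print(f,n,ce[i].round(1),st[i,4],onz(f,ce[i],zz).round(3))
                if n=='green' and st[i,4]>1000:
                    b=cv2.minAreaRect(np.argwhere(cv2.morphologyEx(m,2,np.ones((3,3)))>0)[:,::-1].astype(np.float32)) if 0 else None
                    cn=max(cv2.findContours((m).copy(),0,2)[0],key=cv2.contourArea)
                    q=cv2.approxPolyDP(cn,8,True)[:,0]; P=np.array([onz(f,x,.003) for x in q]); print(P.round(3).tolist())
E
```

```text
scene0 red [119.5 284.6] 41 [ 0.382 -0.495  0.08 ]
scene0 blue [317.5 211.7] 221 [0.447 0.028 0.06 ]
scene0 blue [371. 240.] 142 [0.605 0.087 0.06 ]
side0 green [434.3 152.5] 68 [ 0.53  -0.895  0.003]
side0 green [314.8 339.3] 3084 [0.451 0.307 0.003]
[[0.54, 0.228, 0.003], [0.509, 0.399, 0.003], [0.365, 0.375, 0.003], [0.398, 0.202, 0.003]]
side0 red [394.1 201.7] 135 [ 0.48  -0.293  0.08 ]
side0 blue [556.8 180.6] 95 [ 0.045 -0.719  0.06 ]
side0 blue [298.7 249.1] 104 [0.633 0.052 0.06 ]
side0 blue [358.6 252.7] 236 [ 0.475 -0.005  0.06 ]
```

View pics/crop0.png

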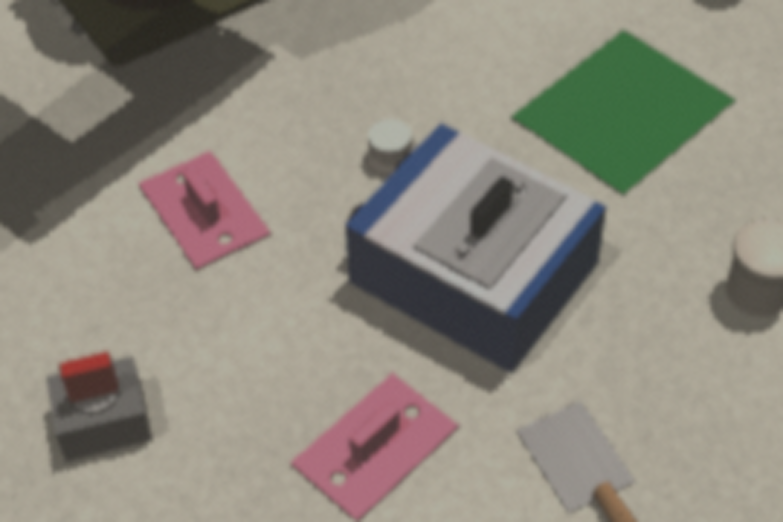

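The crop confirms it: the steel plate on the two pins is the cover, and both pink plates lie on the counter. The cover corners in the crop are (492,158), (565,200), (490,287) and (415,246). The stand top is around (95,400).

```bash
python3 - <<'E'
from h import *
def c(p): return np.array(p)/2.9+[180,150]
P=np.array([onz('scene0',c(p),.089) for p in [(492,158),(565,200),(490,287),(415,246)]]);print(P.round(3),P.mean(0).round(4),[np.linalg.norm(P[i]-P[i-1]).round(3) for i in range(4)])
P=np.array([onz('scene0',c(p),.085) for p in [(447,125),(350,228),(513,314),(605,207)]]);print(P.round(3),P.mean(0).round(4),[np.linalg.norm(P[i]-P[i-1]).round(3) for i in range(4)])
print('mat',[onz('scene0',c(p),.003).round(3) for p in [(624,30),(735,100),(624,193),(512,118)]])
P=[onz('scene0',c(p),.092) for p in [(60,367),(108,353),(117,367),(65,376)]];print('key',np.round(P,3),np.mean(P,0))
print('pins',[onz('scene0',c(p),.095).round(3) for p in [(518,184),(462,252)]])
s=r.get_state();print(Ro.from_rotvec(s['ee_rot']).as_matrix().round(3))
E
```

```text
[[ 0.496  0.098  0.089]
 [ 0.573  0.122  0.089]
 [ 0.613  0.009  0.089]
 [ 0.54  -0.018  0.089]] [0.5554 0.0529 0.089 ] [np.float64(0.124), np.float64(0.081), np.float64(0.119), np.float64(0.078)]
[[ 0.435  0.091  0.085]
 [ 0.488 -0.052  0.085]
 [ 0.645  0.01   0.085]
 [ 0.598  0.148  0.085]] [0.5413 0.0494 0.085 ] [np.float64(0.172), np.float64(0.151), np.float64(0.169), np.float64(0.146)]
mat [array([0.369, 0.371, 0.003]), array([0.514, 0.398, 0.003]), array([0.545, 0.225, 0.003]), array([0.403, 0.196, 0.003])]
key [[ 0.48  -0.329  0.092]
 [ 0.49  -0.29   0.092]
 [ 0.506 -0.29   0.092]
 [ 0.49  -0.329  0.092]] [ 0.49153587 -0.30947739  0.092     ]
pins [array([0.538, 0.095, 0.095]), array([0.572, 0.009, 0.095])]
[[ 0.935  0.354 -0.   ]
 [ 0.354 -0.935  0.002]
 [ 0.    -0.002 -1.   ]]
```

Both measurements agree on sizes: cover 124×80, mixer 170×150. The cover is at (0.555,0.053) with yaw about 20°, the mat at (0.458,0.298) and the key at (0.49,-0.31). I'll go above the key first for a close look, since it's on the way.

```bash
python3 -m crank '[{"fingers":1,"tx":0.3,"ty":-0.17},{"fingers":1,"tx":0.7,"ty":-0.4},{"fingers":1,"tx":1.0,"ty":-0.6},{"fingers":1,"tx":1.0,"ty":-0.6}]'
python3 -m crank '[{"fingers":1,"tx":0.4,"ty":-0.2},{"fingers":1,"tx":0.8,"ty":-0.4},{"fingers":1,"tx":1.0,"ty":-0.6}]'
python3 -m crank '[{"fingers":1,"tx":0.4,"ty":-0.2},{"fingers":1,"tx":0.8,"ty":-0.4},{"fingers":1,"tx":1.0,"ty":-0.6},{"fingers":1,"tx":1.0,"ty":-0.6}]'
python3 -m crank '[{"fingers":1,"tx":0.3,"ty":0,"roll":-0.1},{"fingers":1,"tx":0.49,"ty":0,"roll":-0.23},{"fingers":1,"tx":0.49,"ty":0,"roll":-0.36},{"fingers":1,"tx":0.49,"ty":0,"roll":-0.5},{"fingers":1,"tx":0.49,"ty":0,"roll":-0.63},{"fingers":1,"tx":0.49,"ty":0,"roll":-0.77},{"fingers":1,"tx":0.49,"ty":0,"roll":-0.92},{"fingers":1,"tx":0.49,"roll":-0.92},{"fingers":1,"tx":0.49,"roll":-0.92},{"fingers":1,"tx":0.49,"roll":-0.92}]'
python3 - <<'E'
from h import *
s,d=grab('wrist','wkey');print(s['position'],Ro.from_rotvec(s['ee_rot']).as_matrix().round(3).tolist(),s['q'].round(3) if hasattr(s['q'],'round') else s['q'])
print(proj('wkey',[.4915,-.3095,.092]))
E
```

```text
[ 0.2299025  -0.60743387  0.21364415] [[0.935, 0.354, -0.0], [0.354, -0.935, 0.002], [0.0, -0.002, -1.0]] [-1.292  0.124  1.651  0.     1.367 -0.083]
(np.float64(128.20228040619412), np.float64(-115.4048112041369))$[0]: bad value
$[0]: bad value
$[0]: bad value
$[0]: bad value
```

View pics/wkey.png

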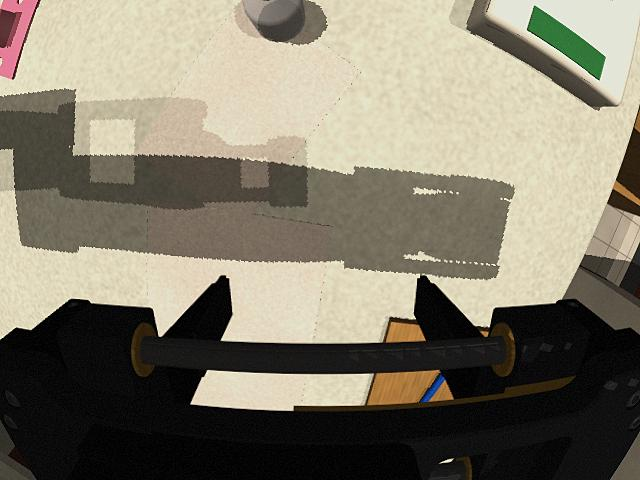

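The picture is still from the start pose, with the gripper over bare counter. The rows were refused because every row must carry all five keys, so I'll retype them.

```bash
python3 -m crank '[{"fingers":1,"tx":0.3,"ty":-0.17,"tz":0,"roll":0},{"fingers":1,"tx":0.7,"ty":-0.4,"tz":0,"roll":0},{"fingers":1,"tx":1.0,"ty":-0.6,"tz":0,"roll":0},{"fingers":1,"tx":1.0,"ty":-0.6,"tz":0,"roll":0}]' &&
python3 -m crank '[{"fingers":1,"tx":0.4,"ty":-0.2,"tz":0,"roll":0},{"fingers":1,"tx":0.8,"ty":-0.4,"tz":0,"roll":0},{"fingers":1,"tx":1.0,"ty":-0.6,"tz":0,"roll":0}]' &&
python3 -m crank '[{"fingers":1,"tx":0.4,"ty":-0.2,"tz":0,"roll":0},{"fingers":1,"tx":0.8,"ty":-0.4,"tz":0,"roll":0},{"fingers":1,"tx":1.0,"ty":-0.6,"tz":0,"roll":0},{"fingers":1,"tx":1.0,"ty":-0.6,"tz":0,"roll":0}]' &&
python3 -m crank '[{"fingers":1,"tx":0.3,"ty":0,"tz":0,"roll":-0.1},{"fingers":1,"tx":0.49,"ty":0,"tz":0,"roll":-0.23},{"fingers":1,"tx":0.49,"ty":0,"tz":0,"roll":-0.36},{"fingers":1,"tx":0.49,"ty":0,"tz":0,"roll":-0.5},{"fingers":1,"tx":0.49,"ty":0,"tz":0,"roll":-0.63},{"fingers":1,"tx":0.49,"ty":0,"tz":0,"roll":-0.77},{"fingers":1,"tx":0.49,"ty":0,"tz":0,"roll":-0.92},{"fingers":1,"tx":0.49,"ty":0,"tz":0,"roll":-0.92},{"fingers":1,"tx":0.49,"ty":0,"tz":0,"roll":-0.92}]'
python3 - <<'E'
from h import *
s,d=grab('wrist','wkey');print(s['position'],Ro.from_rotvec(s['ee_rot']).as_matrix().round(3).tolist(),s['q'])
print(proj('wkey',[.4915,-.3095,.092]))
E
```

```text
time_s: 0.6
position: [0.3044, -0.5134, 0.2144]
ee_rot: [-3.088, -0.571, -0.001]
force: [-0.6, -0.3, -0.4]
opening: 0.0951
grasp_force: 0.0
time_s: 0.9
position: [0.3759, -0.424, 0.2146]
ee_rot: [-3.09, -0.566, -0.001]
force: [-0.2, 0.3, -0.1]
opening: 0.0952
grasp_force: 0.0
time_s: 1.3
position: [0.4481, -0.3315, 0.2145]
ee_rot: [-3.089, -0.571, -0.0]
force: [0.0, -0.0, -0.9]
opening: 0.0953
grasp_force: 0.0
time_s: 2.2
position: [0.4923, -0.3171, 0.2146]
ee_rot: [2.481, 1.928, -0.001]
force: [0.2, 0.8, 0.1]
opening: 0.0949
grasp_force: 0.0
[ 0.49229389 -0.31710262  0.21455777] [[0.247, 0.969, -0.0], [0.969, -0.247, -0.0], [-0.0, -0.0, -1.0]] [-6.63726914e-01 -1.72225645e-02  1.79723000e+00 -3.54328147e-04
  1.36158637e+00 -4.14042227e-01]
(np.float64(318.5163100163704), np.float64(223.91158686422153))
```

```bash
python3 - <<'E'
from h import *
im=load('wkey')[1]['img']
cv2.imwrite('pics/wkeyc.png',cv2.resize(im[130:310,210:430],None,fx=3,fy=3,interpolation=cv2.INTER_CUBIC))
h=cv2.cvtColor(im,cv2.COLOR_BGR2HSV)
m=((h[...,0]<8)|(h[...,0]>172))&(h[...,1]>150)&(h[...,2]>60); m=m.astype(np.uint8)
k,_,st,ce=cv2.connectedComponentsWithStats(m)
for i in range(1,k):
    if st[i,4]>100: print(st[i],ce[i],onz('wkey',ce[i],.092))
E
```

```text
[ 303  194   21   57 1032] [312.90116279 222.48546512] [ 0.48738554 -0.30721329  0.092     ]
```

View pics/wkeyc.png

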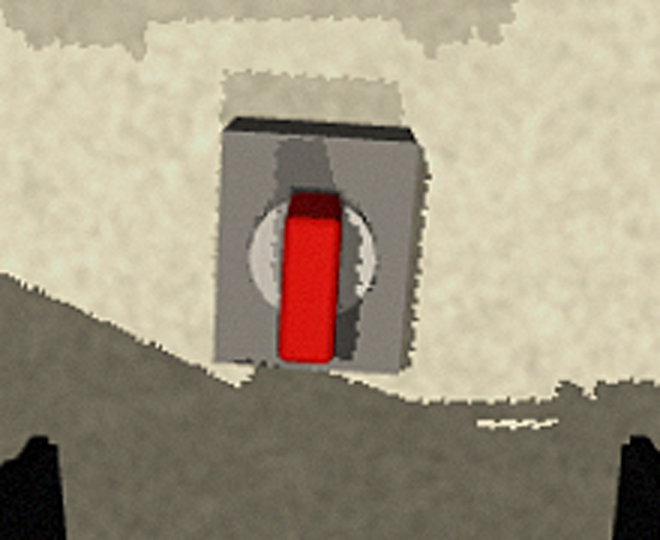

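The wrist crop shows the key in its stand. The bright top face of the handle has corners near (287,217), (340,220), (333,362) and (279,360) in the crop. I'll fit that face.

```bash
cat >> h.py <<'E'
def fit(f,m,z):
    "mask pixels cast on plane z -> min-area rectangle (centre, sides, angles deg)"
    cn=max(cv2.findContours(m.astype(np.uint8),0,cv2.CHAIN_APPROX_NONE)[0],key=cv2.contourArea)[:,0]
    P=np.array([onz(f,p,z)[:2] for p in cn]); c,wh,a=cv2.minAreaRect((P*1000).astype(np.float32))
    return np.array(c)/1000,wh,a
def hsv(f): return cv2.cvtColor(load(f)[1]['img'],cv2.COLOR_BGR2HSV).astype(int)
E
python3 - <<'E'
from h import *
h=hsv('wkey'); H,S,V=h[...,0],h[...,1],h[...,2]
for t in (170,190): print(fit('wkey',((H<8)|(H>172))&(S>150)&(V>t),.092))
c=lambda p:np.array(p)/3+[210,130]
P=np.array([onz('wkey',c(p),.092)[:2] for p in[(287,217),(340,220),(333,362),(279,360)]]);print(P.round(4),P.mean(0))
P=np.array([onz('wkey',c(p),.045)[:2] for p in[(226,131),(416,143),(400,372),(215,361)]]);print('stand',P.round(4),P.mean(0),[np.linalg.norm(P[i]-P[i-1]).round(4) for i in range(4)])
P=np.array([onz('wkey',c(p),.05)[:2] for p in[(247,257),(377,257)]]);print('collar',P)
s=load('wkey')[0];print(s['position'])
E
```

```text
(array([ 0.48621875, -0.31051865]), (39.82210159301758, 13.57676887512207), 72.33550262451172)
(array([ 0.48592874, -0.3104137 ]), (38.94681930541992, 12.434796333312988), 71.8735122680664)
[[ 0.486  -0.2897]
 [ 0.4995 -0.294 ]
 [ 0.4878 -0.3322]
 [ 0.4734 -0.3279]] [ 0.48667186 -0.31092522]
stand [[ 0.4704 -0.2672]
 [ 0.5258 -0.2853]
 [ 0.5037 -0.3559]
 [ 0.4469 -0.3376]] [ 0.4867302 -0.3114883] [np.float64(0.0742), np.float64(0.0582), np.float64(0.074), np.float64(0.0597)]
collar [[ 0.46689704 -0.30608264]
 [ 0.50570699 -0.31604343]]
[ 0.49229389 -0.31710262  0.21455777]
```

The key is at (0.4867,-0.311) with the handle along 72.3°, and the stand fit agrees to within 1 mm. Next, above the cover.

```bash
python3 -m crank '[{"fingers":1,"tx":0.3,"ty":0,"tz":0,"roll":0},{"fingers":1,"tx":0.7,"ty":0,"tz":0,"roll":0},{"fingers":1,"tx":1.0,"ty":-0.1,"tz":0,"roll":0}]' &&
python3 -m crank '[{"fingers":1,"tx":0.4,"ty":0,"tz":0,"roll":0},{"fingers":1,"tx":0.8,"ty":0,"tz":0,"roll":0},{"fingers":1,"tx":1.0,"ty":-0.1,"tz":0,"roll":0}]' &&
python3 -m crank '[{"fingers":1,"tx":0.4,"ty":0,"tz":0,"roll":0},{"fingers":1,"tx":0.8,"ty":0,"tz":0,"roll":0},{"fingers":1,"tx":1.0,"ty":-0.1,"tz":0,"roll":0}]' &&
python3 -m crank '[{"fingers":1,"tx":0.3,"ty":0,"tz":0,"roll":-0.1},{"fingers":1,"tx":0.6,"ty":0,"tz":0,"roll":-0.22},{"fingers":1,"tx":0.74,"ty":0,"tz":0,"roll":-0.34},{"fingers":1,"tx":0.74,"ty":0,"tz":0,"roll":-0.46},{"fingers":1,"tx":0.74,"ty":0,"tz":0,"roll":-0.57},{"fingers":1,"tx":0.74,"ty":0,"tz":0,"roll":-0.57},{"fingers":1,"tx":0.74,"ty":0,"tz":0,"roll":-0.57},{"fingers":1,"tx":0.74,"ty":0,"tz":0,"roll":-0.57}]'
python3 - <<'E'
from h import *
s,d=grab('wrist','wcov');print(s['position'],Ro.from_rotvec(s['ee_rot']).as_matrix().round(3).tolist(),s['q'])
u=np.array(proj('wcov',[.555,.053,.089])).astype(int);print(u)
im=d['img'];y0=max(u[1]-125,0);x0=max(u[0]-160,0);print(x0,y0)
cv2.imwrite('pics/wcovc.png',cv2.resize(im[y0:y0+240,x0:x0+320],None,fx=2.5,fy=2.5,interpolation=cv2.INTER_CUBIC))
E
```

```text
time_s: 2.55
position: [0.5079, -0.2157, 0.2147]
ee_rot: [2.479, 1.93, 0.001]
force: [0.3, -0.1, -0.3]
opening: 0.0951
grasp_force: 0.0
time_s: 2.85
position: [0.5227, -0.1151, 0.2148]
ee_rot: [2.477, 1.932, 0.001]
force: [0.8, -1.2, -0.1]
opening: 0.0949
grasp_force: 0.0
time_s: 3.15
position: [0.5374, -0.0157, 0.2149]
ee_rot: [2.477, 1.932, 0.001]
force: [-0.2, -0.2, -0.8]
opening: 0.0948
grasp_force: 0.0
time_s: 3.95
position: [0.5546, 0.0538, 0.2147]
ee_rot: [1.802, 2.573, 0.0]
force: [-0.1, 0.8, -0.5]
opening: 0.0951
grasp_force: 0.0
[0.55458765 0.05377487 0.21467071] [[-0.342, 0.94, 0.0], [0.94, 0.342, -0.0], [-0.0, 0.0, -1.0]] [ 3.33518304e-04 -8.13784389e-02  1.85877562e+00 -3.53173020e-05
  1.36413897e+00 -3.48424516e-01]
[322 231]
162 106
```

View pics/wcovc.png

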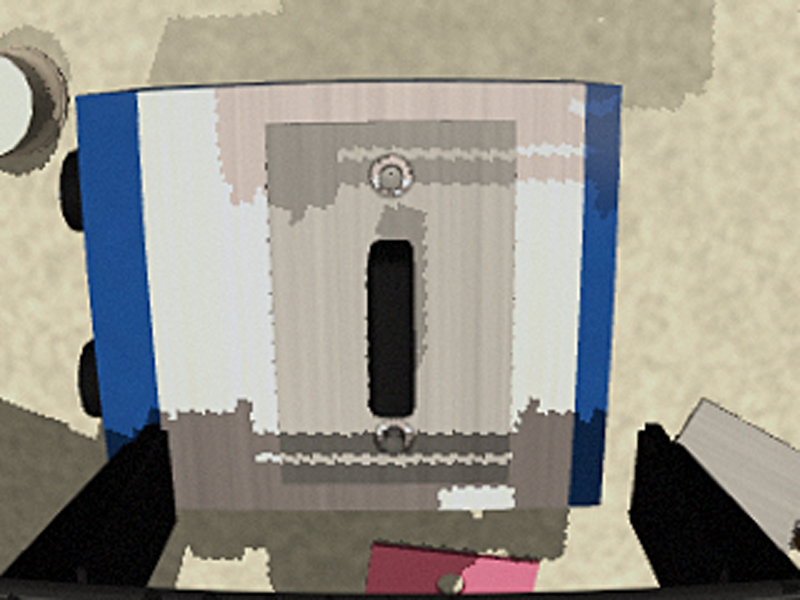

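Wrist view over the mixer: the cover corners in the crop are (265,123), (516,121), (510,484) and (283,484). The pin tops are at (391,176) and (394,436), and the black handle runs from (368,240) to (413,416).

```bash
python3 - <<'E'
from h import *
c=lambda p:np.array(p)/2.5+[162,106]
g=lambda L,z:np.array([onz('wcov',c(p),z)[:2] for p in L])
def out(n,P): print(n,P.round(4).tolist(),P.mean(0).round(4),[np.linalg.norm(P[i]-P[i-1]).round(4) for i in range(len(P))],np.degrees(np.arctan2(*(P[0]-P[-1])[::-1])).round(1))
out('plate',g([(265,123),(516,121),(510,484),(283,484)],.089))
out('pins',g([(391,176),(394,436)],.095))
out('handle',g([(369,240),(413,240),(413,415),(369,415)],.118))
out('mixer',g([(77,95),(622,85),(602,505),(110,508)],.085))
E
```

```text
plate [[0.4929, 0.098], [0.5678, 0.1257], [0.6127, 0.0079], [0.5371, -0.0196]] [0.5526 0.053 ] [np.float64(0.1256), np.float64(0.0798), np.float64(0.126), np.float64(0.0804)] 110.6
pins [[0.5364, 0.096], [0.567, 0.0139]] [0.5517 0.0549] [np.float64(0.0875), np.float64(0.0875)] 110.4
handle [[0.5361, 0.0788], [0.5481, 0.0832], [0.567, 0.0318], [0.5542, 0.0272]] [0.5513 0.0552] [np.float64(0.0547), np.float64(0.0128), np.float64(0.0547), np.float64(0.0136)] 109.4
mixer [[0.4285, 0.0869], [0.5966, 0.1495], [0.6495, 0.0094], [0.4787, -0.0554]] [0.5383 0.0476] [np.float64(0.1509), np.float64(0.1794), np.float64(0.1498), np.float64(0.1828)] 109.4
```

The socket and cover centre are at about (0.5525,0.053), consistent to 2 mm. Descend and grip.

```bash
python3 -m crank '[{"fingers":1,"tx":0,"ty":-0.02,"tz":0.3,"roll":0},{"fingers":1,"tx":0,"ty":-0.02,"tz":0.65,"roll":0},{"fingers":1,"tx":0,"ty":-0.02,"tz":0.9,"roll":0},{"fingers":1,"tx":0,"ty":-0.02,"tz":1.0,"roll":0},{"fingers":1,"tx":0,"ty":-0.02,"tz":1.0,"roll":0}]' && python3 -m crank '[{"fingers":1,"tx":0,"ty":0,"tz":0.1,"roll":0},{"fingers":1,"tx":0,"ty":0,"tz":0.21,"roll":0},{"fingers":1,"tx":0,"ty":0,"tz":0.21,"roll":0},{"fingers":-1,"tx":0,"ty":0,"tz":0.21,"roll":0},{"fingers":-1,"tx":0,"ty":0,"tz":0.21,"roll":0},{"fingers":-1,"tx":0,"ty":0,"tz":0.21,"roll":0},{"fingers":-1,"tx":0,"ty":0,"tz":0.21,"roll":0},{"fingers":-1,"tx":0,"ty":0,"tz":0.21,"roll":0},{"fingers":-1,"tx":0,"ty":0,"tz":0.21,"roll":0},{"fingers":-1,"tx":0,"ty":0,"tz":0.21,"roll":0}]'
```

```text
time_s: 4.5
position: [0.5516, 0.0532, 0.1131]
ee_rot: [-1.799, -2.573, 0.003]
force: [0.5, 0.2, 0.6]
opening: 0.0951
grasp_force: 0.0
time_s: 5.5
position: [0.5527, 0.0533, 0.0937]
ee_rot: [1.799, 2.575, 0.0]
force: [0.0, -0.2, 0.9]
opening: 0.0446
grasp_force: 0.0
```

```bash
python3 -m crank '[{"fingers":-1,"tx":0,"ty":0,"tz":0,"roll":0},{"fingers":-1,"tx":0,"ty":0,"tz":0,"roll":0},{"fingers":-1,"tx":0,"ty":0,"tz":0,"roll":0},{"fingers":-1,"tx":0,"ty":0,"tz":0,"roll":0},{"fingers":-1,"tx":0,"ty":0,"tz":0,"roll":0},{"fingers":-1,"tx":0,"ty":0,"tz":0,"roll":0},{"fingers":-1,"tx":0,"ty":0,"tz":0,"roll":0},{"fingers":-1,"tx":0,"ty":0,"tz":0,"roll":0},{"fingers":-1,"tx":0,"ty":0,"tz":0,"roll":0}]' && python3 -m crank '[{"fingers":-1,"tx":0,"ty":0,"tz":-0.05,"roll":0},{"fingers":-1,"tx":0,"ty":0,"tz":-0.15,"roll":0},{"fingers":-1,"tx":0,"ty":0,"tz":-0.3,"roll":0},{"fingers":-1,"tx":0,"ty":0,"tz":-0.5,"roll":0},{"fingers":-1,"tx":0,"ty":0,"tz":-0.7,"roll":0},{"fingers":-1,"tx":0,"ty":0,"tz":-0.8,"roll":0},{"fingers":-1,"tx":0,"ty":0,"tz":-0.8,"roll":0}]'
python3 - <<'E'
from h import *
s,d=grab('wrist','wlift');print(s['position'],s['grasp_force'],s['opening'])
im=d['img'];cv2.imwrite('pics/wlift2.png',np.hstack([im[90:400,170:480],cv2.resize(grab('scene','slift')[1]['img'][130:290,280:440],(310,310),interpolation=cv2.INTER_CUBIC)]))
E
```

```text
time_s: 6.4
position: [0.5526, 0.0533, 0.0937]
ee_rot: [-1.799, -2.575, 0.0]
force: [-1.8, -0.2, 1.9]
opening: 0.0136
grasp_force: 30.0
time_s: 7.1
position: [0.5543, 0.0534, 0.1767]
ee_rot: [1.797, 2.572, 0.005]
force: [0.9, -0.1, -1.2]
opening: 0.0144
grasp_force: 30.0
[0.5542779  0.05336297 0.17670418] 29.999465346336365 0.014418848878160341
```

View pics/wlift2.png

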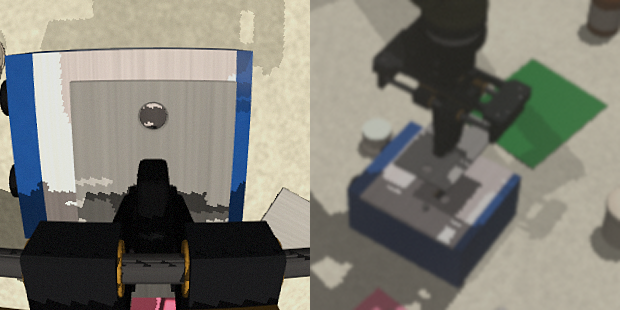

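The cover is in the gripper and clear of the pins, with the uncovered slot below it. Carry it to the mat and lower it gently.

```bash
python3 -m crank '[{"fingers":-1,"tx":0.15,"ty":0,"tz":0,"roll":0},{"fingers":-1,"tx":0.4,"ty":0,"tz":0,"roll":0},{"fingers":-1,"tx":0.7,"ty":0,"tz":0,"roll":0},{"fingers":-1,"tx":0.9,"ty":-0.02,"tz":0,"roll":0}]' && python3 -m crank '[{"fingers":-1,"tx":0.25,"ty":0,"tz":0,"roll":0},{"fingers":-1,"tx":0.5,"ty":0,"tz":0,"roll":0},{"fingers":-1,"tx":0.75,"ty":0,"tz":0,"roll":0},{"fingers":-1,"tx":0.9,"ty":-0.02,"tz":0,"roll":0}]' && python3 -m crank '[{"fingers":-1,"tx":0.25,"ty":0,"tz":0,"roll":0.04},{"fingers":-1,"tx":0.5,"ty":0,"tz":0,"roll":0.08},{"fingers":-1,"tx":0.7,"ty":0,"tz":0,"roll":0.12},{"fingers":-1,"tx":0.83,"ty":-0.02,"tz":0,"roll":0.17},{"fingers":-1,"tx":0.83,"ty":-0.02,"tz":0,"roll":0.17},{"fingers":-1,"tx":0.83,"ty":-0.02,"tz":0,"roll":0.17}]' && python3 -m crank '[{"fingers":-1,"tx":0,"ty":0,"tz":0.15,"roll":0},{"fingers":-1,"tx":0,"ty":0,"tz":0.4,"roll":0},{"fingers":-1,"tx":0,"ty":0,"tz":0.65,"roll":0},{"fingers":-1,"tx":0,"ty":0,"tz":0.85,"roll":0},{"fingers":-1,"tx":0,"ty":0,"tz":1.0,"roll":0},{"fingers":-1,"tx":0,"ty":0,"tz":1.0,"roll":0},{"fingers":-1,"tx":0,"ty":0,"tz":1.0,"roll":0}]'
```

```text
time_s: 7.6
position: [0.5181, 0.1392, 0.1721]
ee_rot: [-1.797, -2.574, 0.002]
force: [0.2, 0.6, -0.1]
opening: 0.0139
grasp_force: 30.0
time_s: 8.0
position: [0.4852, 0.2228, 0.1723]
ee_rot: [-1.796, -2.575, 0.002]
force: [0.1, 0.6, -1.1]
opening: 0.0137
grasp_force: 30.0
time_s: 8.6
position: [0.456, 0.298, 0.173]
ee_rot: [-2.019, -2.407, 0.002]
force: [0.3, 0.2, -0.8]
opening: 0.0138
grasp_force: 30.0
time_s: 9.3
position: [0.4567, 0.2979, 0.0735]
ee_rot: [-2.021, -2.405, 0.0]
force: [-0.1, -0.0, -1.0]
opening: 0.0142
grasp_force: 30.0
```

```bash
python3 -m crank '[{"fingers":-1,"tx":0,"ty":0,"tz":0.15,"roll":0},{"fingers":-1,"tx":0,"ty":0,"tz":0.3,"roll":0},{"fingers":-1,"tx":0,"ty":0,"tz":0.45,"roll":0},{"fingers":-1,"tx":0,"ty":0,"tz":0.55,"roll":0},{"fingers":-1,"tx":0,"ty":0,"tz":0.59,"roll":0},{"fingers":-1,"tx":0,"ty":0,"tz":0.61,"roll":0},{"fingers":-1,"tx":0,"ty":0,"tz":0.62,"roll":0},{"fingers":-1,"tx":0,"ty":0,"tz":0.62,"roll":0},{"fingers":-1,"tx":0,"ty":0,"tz":0.62,"roll":0}]'
```

```text
time_s: 10.2
position: [0.457, 0.2985, 0.0123]
ee_rot: [2.021, 2.405, 0.002]
force: [-0.2, -0.1, -1.5]
opening: 0.0138
grasp_force: 30.0
```

```bash
python3 -m crank '[{"fingers":-1,"tx":0,"ty":0,"tz":0.01,"roll":0},{"fingers":-1,"tx":0,"ty":0,"tz":0.01,"roll":0},{"fingers":-1,"tx":0,"ty":0,"tz":0.015,"roll":0},{"fingers":-1,"tx":0,"ty":0,"tz":0.015,"roll":0}]'
```

```text
time_s: 10.6
position: [0.4571, 0.2985, 0.0116]
ee_rot: [2.021, 2.405, 0.001]
force: [-2.8, -1.4, 7.1]
opening: 0.0137
grasp_force: 30.0
```

The cover is seated, with 7 N of contact. Release and rise.

```bash
python3 -m crank '[{"fingers":0,"tx":0,"ty":0,"tz":0,"roll":0},{"fingers":0,"tx":0,"ty":0,"tz":0,"roll":0},{"fingers":0,"tx":0,"ty":0,"tz":0,"roll":0},{"fingers":0,"tx":0,"ty":0,"tz":0,"roll":0},{"fingers":0,"tx":0,"ty":0,"tz":0,"roll":0},{"fingers":0,"tx":0,"ty":0,"tz":0,"roll":0},{"fingers":0,"tx":0,"ty":0,"tz":0,"roll":0}]' && python3 -m crank '[{"fingers":0,"tx":0,"ty":0,"tz":-0.15,"roll":0},{"fingers":0,"tx":0,"ty":0,"tz":-0.4,"roll":0},{"fingers":0,"tx":0,"ty":0,"tz":-0.8,"roll":0},{"fingers":0,"tx":0,"ty":0,"tz":-1,"roll":0},{"fingers":0,"tx":0,"ty":0,"tz":-1,"roll":0}]' && python3 -m crank '[{"fingers":0,"tx":0,"ty":0,"tz":-0.4,"roll":0},{"fingers":0,"tx":0,"ty":0,"tz":-0.8,"roll":0},{"fingers":0,"tx":0,"ty":0,"tz":-1,"roll":0},{"fingers":0,"tx":0,"ty":0,"tz":-1,"roll":0}]'
python3 - <<'E'
from h import *
s,d=grab('wrist','wmat');print(s['position'])
im=d['img'];cv2.imwrite('pics/wmat2.png',im[60:440,120:520])
E
```

```text
time_s: 11.3
position: [0.4565, 0.2982, 0.0101]
ee_rot: [-2.021, -2.405, 0.0]
force: [-0.3, -1.3, 1.3]
opening: 0.0479
grasp_force: 0.0
time_s: 11.8
position: [0.4594, 0.2998, 0.1157]
ee_rot: [2.019, 2.403, 0.014]
force: [0.9, 0.9, 0.9]
opening: 0.0479
grasp_force: 0.0
time_s: 12.2
position: [0.4581, 0.299, 0.2137]
ee_rot: [2.019, 2.404, 0.009]
force: [-0.1, -0.4, -0.2]
opening: 0.0477
grasp_force: 0.0
[0.45807775 0.29903952 0.21366568]
```

View pics/wmat2.png

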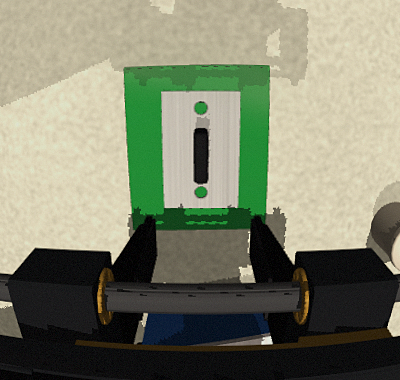

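The cover lies flat, centred on the mat, and released. Back over the mixer to measure the uncovered slot.

```bash
python3 -m crank '[{"fingers":0,"tx":-0.3,"ty":0.06,"tz":0,"roll":0},{"fingers":0,"tx":-0.7,"ty":0.12,"tz":0,"roll":0},{"fingers":0,"tx":-1,"ty":0.2,"tz":0,"roll":0}]' && python3 -m crank '[{"fingers":0,"tx":-0.4,"ty":0.06,"tz":0,"roll":0},{"fingers":0,"tx":-0.8,"ty":0.12,"tz":0,"roll":0},{"fingers":0,"tx":-1,"ty":0.2,"tz":0,"roll":0}]' && python3 -m crank '[{"fingers":0,"tx":-0.3,"ty":0.06,"tz":0,"roll":-0.05},{"fingers":0,"tx":-0.58,"ty":0.11,"tz":0,"roll":-0.17},{"fingers":0,"tx":-0.58,"ty":0.11,"tz":0,"roll":-0.17},{"fingers":0,"tx":-0.58,"ty":0.11,"tz":0,"roll":-0.17},{"fingers":0,"tx":-0.58,"ty":0.11,"tz":0,"roll":-0.17},{"fingers":0,"tx":-0.58,"ty":0.11,"tz":0,"roll":-0.17}]'
python3 - <<'E'
from h import *
s,d=grab('wrist','wslot');print(s['position'],s['q'],Ro.from_rotvec(s['ee_rot']).as_matrix().round(3).tolist())
u=np.array(proj('wslot',[.5525,.053,.085])).astype(int);x0,y0=u-[100,85];print(x0,y0)
cv2.imwrite('pics/wslotc.png',cv2.resize(d['img'][y0:y0+150,x0:x0+200],None,fx=4,fy=4,interpolation=cv2.INTER_CUBIC))
E
```

```text
time_s: 12.55
position: [0.4921, 0.2014, 0.2067]
ee_rot: [-2.019, -2.404, 0.007]
force: [1.0, 0.3, 0.1]
opening: 0.0472
grasp_force: 0.0
time_s: 12.85
position: [0.5292, 0.1054, 0.2067]
ee_rot: [-2.021, -2.401, 0.007]
force: [0.1, 0.6, -1.0]
opening: 0.0479
grasp_force: 0.0
time_s: 13.45
position: [0.5506, 0.0538, 0.2094]
ee_rot: [-1.797, -2.575, 0.001]
force: [-0.3, 0.6, 0.5]
opening: 0.0476
grasp_force: 0.0
[0.55064398 0.05380833 0.20941787] [ 2.71388813e-04 -8.61161562e-02  1.87210363e+00  2.06262352e-04
  1.35675518e+00 -3.51824249e-01] [[-0.345, 0.939, -0.001], [0.939, 0.345, 0.0], [0.001, -0.001, -1.0]]
223 148
```

View pics/wslotc.png

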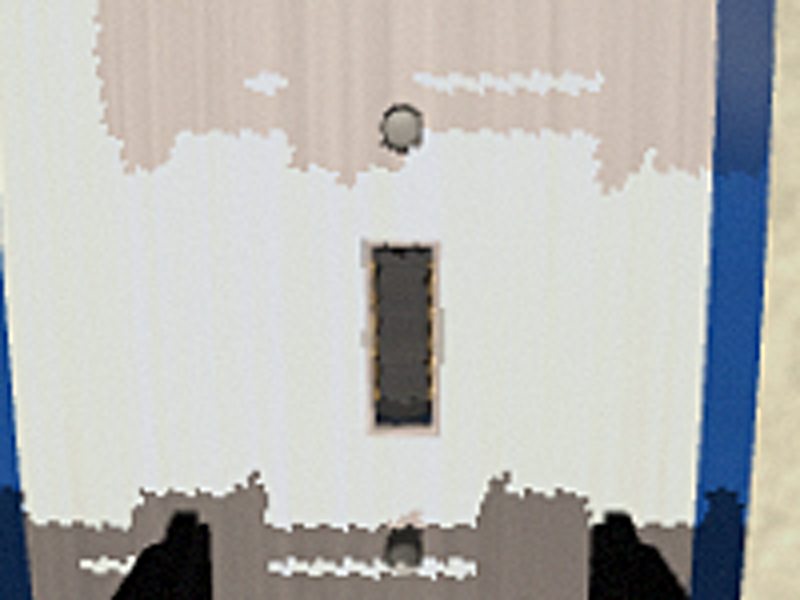

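The slot is clearly seen: crop corners (371,245), (436,245), (436,428) and (372,428), with the pins at (402,128) and (404,548).

```bash
python3 - <<'E'
from h import *
c=lambda p:np.array(p)/4+[223,148]
g=lambda L,z:np.array([onz('wslot',c(p),z)[:2] for p in L])
P=g([(370,244),(437,244),(437,429),(371,429)],.085);print(P.round(4),P.mean(0).round(4),[np.linalg.norm(P[i]-P[i-1]).round(4) for i in range(4)],np.degrees(np.arctan2(*(P[0]-P[3])[::-1])))
P=g([(402,128),(404,548)],.095);print(P,P.mean(0),np.degrees(np.arctan2(*(P[0]-P[1])[::-1])))
s=load('wslot')[0];T=np.array([[-.345,.939],[.939,.345]])
print('to key in tool axes',T@(np.array([.4867,-.311])-s['position'][:2]))
E
```

```text
[[0.5392 0.0696]
 [0.5519 0.0743]
 [0.5658 0.0373]
 [0.5528 0.0325]] [0.5524 0.0534] [np.float64(0.0395), np.float64(0.0135), np.float64(0.0395), np.float64(0.0138)] 110.14144471814059
[[0.53665905 0.09529025]
 [0.5671611  0.01348928]] [0.55191007 0.05438977] 110.44954215027431
to key in tool axes [-0.32049435 -0.18590227]
```

The socket is at (0.5523,0.0536), slot direction 110.2°. Now to the key.

```bash
python3 -m crank '[{"fingers":0,"tx":-0.3,"ty":-0.2,"tz":0,"roll":0},{"fingers":0,"tx":-0.6,"ty":-0.35,"tz":0,"roll":0},{"fingers":0,"tx":-0.8,"ty":-0.465,"tz":0,"roll":0}]' && python3 -m crank '[{"fingers":0,"tx":-0.3,"ty":-0.2,"tz":0,"roll":0},{"fingers":0,"tx":-0.6,"ty":-0.35,"tz":0,"roll":0},{"fingers":0,"tx":-0.8,"ty":-0.465,"tz":0,"roll":0}]' && python3 -m crank '[{"fingers":0,"tx":-0.3,"ty":-0.2,"tz":0,"roll":0},{"fingers":0,"tx":-0.6,"ty":-0.35,"tz":0,"roll":0},{"fingers":0,"tx":-0.8,"ty":-0.465,"tz":0,"roll":0}]' && python3 -m crank '[{"fingers":0,"tx":-0.3,"ty":-0.2,"tz":0,"roll":0.1},{"fingers":0,"tx":-0.6,"ty":-0.35,"tz":0,"roll":0.2},{"fingers":0,"tx":-0.8,"ty":-0.465,"tz":0,"roll":0.32},{"fingers":0,"tx":-0.8,"ty":-0.465,"tz":0,"roll":0.44},{"fingers":0,"tx":-0.8,"ty":-0.465,"tz":0,"roll":0.55},{"fingers":0,"tx":-0.8,"ty":-0.465,"tz":0,"roll":0.63},{"fingers":0,"tx":-0.8,"ty":-0.465,"tz":0,"roll":0.63},{"fingers":0,"tx":-0.8,"ty":-0.465,"tz":0,"roll":0.63},{"fingers":0,"tx":-0.8,"ty":-0.465,"tz":0,"roll":0.63}]'
python3 - <<'E'
from h import *
s,d=grab('wrist','wk2');R=Ro.from_rotvec(s['ee_rot']).as_matrix();print(s['position'],R.round(4).tolist(),s['q'])
h=hsv('wk2'); H,S,V=h[...,0],h[...,1],h[...,2]
for t in (120,170): 
    c,wh,a=fit('wk2',((H<8)|(H>172))&(S>150)&(V>t),.092); print(c,wh,a, 'tool shift',R[:2,:2].T@(c-s['position'][:2]), 'yaw x',np.degrees(np.arctan2(R[1,0],R[0,0])))
E
```

```text
time_s: 13.8
position: [0.5348, -0.0389, 0.2103]
ee_rot: [1.798, 2.575, -0.0]
force: [0.2, -0.6, -0.0]
opening: 0.0474
grasp_force: 0.0
time_s: 14.1
position: [0.5187, -0.1304, 0.2104]
ee_rot: [1.799, 2.575, -0.0]
force: [1.0, -0.1, 0.5]
opening: 0.0474
grasp_force: 0.0
time_s: 14.4
position: [0.5027, -0.2216, 0.2104]
ee_rot: [1.799, 2.575, -0.0]
force: [-0.2, -0.1, -0.4]
opening: 0.0476
grasp_force: 0.0
time_s: 15.3
position: [0.4869, -0.3112, 0.2102]
ee_rot: [2.535, 1.856, 0.0]
force: [-0.2, -0.3, 0.2]
opening: 0.0475
grasp_force: 0.0
[ 0.48692424 -0.31123278  0.21022368] [[0.3019, 0.9533, 0.0001], [0.9533, -0.3019, -0.0001], [-0.0, 0.0001, -1.0]] [-6.61618685e-01 -3.17306766e-02  1.81880787e+00  5.03978334e-06
  1.35438623e+00 -3.54943572e-01]
[ 0.48641547 -0.3106124 ] (40.30193328857422, 14.378339767456055) 71.94395446777344 tool shift [ 0.00043785 -0.00067232] yaw x 72.42874821902248
[ 0.48595193 -0.3108931 ] (39.41287612915039, 13.953537940979004) 72.37297821044922 tool shift [ 3.03090176e-05 -1.02948524e-03] yaw x 72.42874821902248
```

Aligned to within 1 mm and 0.1°. Descend to tip height 0.056 and close.

```bash
python3 -m crank '[{"fingers":0,"tx":0,"ty":-0.007,"tz":0.3,"roll":0},{"fingers":0,"tx":0,"ty":-0.007,"tz":0.65,"roll":0},{"fingers":0,"tx":0,"ty":-0.007,"tz":1.0,"roll":0},{"fingers":0,"tx":0,"ty":-0.007,"tz":1.0,"roll":0}]' && python3 -m crank '[{"fingers":0,"tx":0,"ty":0,"tz":0.25,"roll":0},{"fingers":0,"tx":0,"ty":0,"tz":0.45,"roll":0},{"fingers":0,"tx":0,"ty":0,"tz":0.54,"roll":0},{"fingers":0,"tx":0,"ty":0,"tz":0.54,"roll":0},{"fingers":0,"tx":0,"ty":0,"tz":0.54,"roll":0},{"fingers":-1,"tx":0,"ty":0,"tz":0.54,"roll":0},{"fingers":-1,"tx":0,"ty":0,"tz":0.54,"roll":0},{"fingers":-1,"tx":0,"ty":0,"tz":0.54,"roll":0},{"fingers":-1,"tx":0,"ty":0,"tz":0.54,"roll":0},{"fingers":-1,"tx":0,"ty":0,"tz":0.54,"roll":0},{"fingers":-1,"tx":0,"ty":0,"tz":0.54,"roll":0},{"fingers":-1,"tx":0,"ty":0,"tz":0.54,"roll":0},{"fingers":-1,"tx":0,"ty":0,"tz":0.54,"roll":0}]'
```

```text
time_s: 15.75
position: [0.4828, -0.3087, 0.1043]
ee_rot: [-2.527, -1.849, 0.005]
force: [-0.5, 0.3, -1.3]
opening: 0.0475
grasp_force: 0.0
time_s: 17.05
position: [0.4861, -0.3115, 0.0564]
ee_rot: [-2.536, -1.854, 0.0]
force: [-1.8, 0.8, 2.4]
opening: 0.0162
grasp_force: 30.0
```

The key is gripped. Lift it straight out and carry it over the slot.

```bash
python3 -m crank '[{"fingers":-1,"tx":0,"ty":0,"tz":-0.1,"roll":0},{"fingers":-1,"tx":0,"ty":0,"tz":-0.25,"roll":0},{"fingers":-1,"tx":0,"ty":0,"tz":-0.5,"roll":0},{"fingers":-1,"tx":0,"ty":0,"tz":-0.8,"roll":0},{"fingers":-1,"tx":0,"ty":0,"tz":-1,"roll":0},{"fingers":-1,"tx":0,"ty":0,"tz":-1,"roll":0}]' && python3 -m crank '[{"fingers":-1,"tx":0.2,"ty":0,"tz":-0.1,"roll":0},{"fingers":-1,"tx":0.6,"ty":-0.06,"tz":-0.2,"roll":0},{"fingers":-1,"tx":0.92,"ty":-0.118,"tz":-0.2,"roll":0}]' && python3 -m crank '[{"fingers":-1,"tx":0.3,"ty":0,"tz":0,"roll":0},{"fingers":-1,"tx":0.6,"ty":-0.06,"tz":0,"roll":0},{"fingers":-1,"tx":0.92,"ty":-0.118,"tz":0,"roll":0}]' && python3 -m crank '[{"fingers":-1,"tx":0.3,"ty":0,"tz":0,"roll":0},{"fingers":-1,"tx":0.6,"ty":-0.06,"tz":0,"roll":0},{"fingers":-1,"tx":0.92,"ty":-0.118,"tz":0,"roll":0}]' && python3 -m crank '[{"fingers":-1,"tx":0.3,"ty":0,"tz":0,"roll":-0.1},{"fingers":-1,"tx":0.6,"ty":-0.06,"tz":0,"roll":-0.2},{"fingers":-1,"tx":0.85,"ty":-0.118,"tz":0,"roll":-0.32},{"fingers":-1,"tx":0.92,"ty":-0.118,"tz":0,"roll":-0.44},{"fingers":-1,"tx":0.92,"ty":-0.118,"tz":0,"roll":-0.55},{"fingers":-1,"tx":0.92,"ty":-0.118,"tz":0,"roll":-0.63},{"fingers":-1,"tx":0.92,"ty":-0.118,"tz":0,"roll":-0.63},{"fingers":-1,"tx":0.92,"ty":-0.118,"tz":0,"roll":-0.63},{"fingers":-1,"tx":0.92,"ty":-0.118,"tz":0,"roll":-0.63},{"fingers":-1,"tx":0.92,"ty":-0.118,"tz":0,"roll":-0.63}]'
python3 - <<'E'
from h import *
s=r.get_state();R=Ro.from_rotvec(s['ee_rot']).as_matrix();print(s['position'],'yaw',np.degrees(np.arctan2(R[1,0],R[0,0])),'shift',R[:2,:2].T@(np.array([.5523,.0536])-s['position'][:2]),R[2],s['force'],s['q'])
E
```

```text
time_s: 17.65
position: [0.4884, -0.3131, 0.1615]
ee_rot: [2.529, 1.849, 0.004]
force: [0.3, 0.0, -0.7]
opening: 0.0155
grasp_force: 30.0
time_s: 17.95
position: [0.5032, -0.2192, 0.1768]
ee_rot: [2.536, 1.852, 0.002]
force: [0.8, -0.0, -0.4]
opening: 0.0158
grasp_force: 30.0
time_s: 18.25
position: [0.5189, -0.1276, 0.1751]
ee_rot: [-2.536, -1.853, 0.001]
force: [0.7, 0.1, -0.9]
opening: 0.0157
grasp_force: 30.0
time_s: 18.55
position: [0.5356, -0.0364, 0.1751]
ee_rot: [-2.536, -1.853, 0.002]
force: [1.5, 0.8, -1.1]
opening: 0.0158
grasp_force: 30.0
time_s: 19.55
position: [0.5527, 0.0535, 0.176]
ee_rot: [-1.8, -2.574, 0.0]
force: [0.5, -0.3, -1.4]
opening: 0.0159
grasp_force: 30.0
[0.55272043 0.05345646 0.17601513] yaw 110.07447107777695 shift [ 0.00027913 -0.00034561] [ 1.13855957e-04 -1.81096523e-04 -9.99999977e-01] [ 0.49521187 -0.28503321 -1.38559433] [-2.83336830e-04 -5.75144669e-02  1.90223689e+00  4.64489982e-05
  1.29707942e+00 -3.50661523e-01]
```

Centred to within 0.5 mm. Lower until the foot is just inside the plate and check the force.

```bash
python3 -m crank '[{"fingers":-1,"tx":0,"ty":0,"tz":0.15,"roll":0},{"fingers":-1,"tx":0,"ty":0,"tz":0.35,"roll":0},{"fingers":-1,"tx":0,"ty":0,"tz":0.5,"roll":0},{"fingers":-1,"tx":0,"ty":0,"tz":0.55,"roll":0},{"fingers":-1,"tx":0,"ty":0,"tz":0.55,"roll":0},{"fingers":-1,"tx":0,"ty":0,"tz":0.57,"roll":0},{"fingers":-1,"tx":0,"ty":0,"tz":0.59,"roll":0},{"fingers":-1,"tx":0,"ty":0,"tz":0.61,"roll":0},{"fingers":-1,"tx":0,"ty":0,"tz":0.63,"roll":0},{"fingers":-1,"tx":0,"ty":0,"tz":0.63,"roll":0},{"fingers":-1,"tx":0,"ty":0,"tz":0.63,"roll":0}]'
```

```text
time_s: 20.65
position: [0.5528, 0.0536, 0.1132]
ee_rot: [1.799, 2.575, -0.0]
force: [-0.2, -0.5, -1.3]
opening: 0.0155
grasp_force: 30.0
```

```bash
python3 -m crank '[{"fingers":-1,"tx":0,"ty":0,"tz":0.03,"roll":0},{"fingers":-1,"tx":0,"ty":0,"tz":0.05,"roll":0},{"fingers":-1,"tx":0,"ty":0,"tz":0.07,"roll":0},{"fingers":-1,"tx":0,"ty":0,"tz":0.07,"roll":0}]' && python3 -m crank '[{"fingers":-1,"tx":0,"ty":0,"tz":0.03,"roll":0},{"fingers":-1,"tx":0,"ty":0,"tz":0.05,"roll":0},{"fingers":-1,"tx":0,"ty":0,"tz":0.07,"roll":0},{"fingers":-1,"tx":0,"ty":0,"tz":0.085,"roll":0},{"fingers":-1,"tx":0,"ty":0,"tz":0.085,"roll":0},{"fingers":-1,"tx":0,"ty":0,"tz":0.085,"roll":0}]'
```

```text
time_s: 21.05
position: [0.5528, 0.0536, 0.1061]
ee_rot: [-1.799, -2.575, 0.0]
force: [0.0, -1.2, -1.4]
opening: 0.0155
grasp_force: 30.0
time_s: 21.65
position: [0.553, 0.0536, 0.0986]
ee_rot: [1.799, 2.575, 0.0]
force: [-3.4, -0.7, 6.1]
opening: 0.0158
grasp_force: 30.0
```

```bash
python3 -m crank '[{"fingers":-1,"tx":0,"ty":0,"tz":0.01,"roll":0},{"fingers":-1,"tx":0,"ty":0,"tz":0.02,"roll":0},{"fingers":-1,"tx":0,"ty":0,"tz":0.02,"roll":0},{"fingers":-1,"tx":0,"ty":0,"tz":0.02,"roll":0}]'
```

```text
time_s: 22.05
position: [0.553, 0.0536, 0.0968]
ee_rot: [1.799, 2.575, 0.0]
force: [-4.0, -0.1, 6.7]
opening: 0.016
grasp_force: 30.0
```

```bash
python3 -m crank '[{"fingers":-1,"tx":0,"ty":0,"tz":0.01,"roll":0},{"fingers":-1,"tx":0,"ty":0,"tz":0.01,"roll":0},{"fingers":-1,"tx":0,"ty":0,"tz":0.01,"roll":0}]'
python3 - <<'E'
from h import *
s=r.get_state();print(s['position'],s['force'],s['moment'])
E
```

```text
time_s: 22.35
position: [0.5531, 0.0536, 0.0964]
ee_rot: [1.799, 2.575, -0.0]
force: [-4.3, -0.2, 9.0]
opening: 0.0161
grasp_force: 30.0
[0.55307476 0.05358342 0.09636226] [-4.33090384 -0.1866585   9.0489626 ] [-0.10893374  0.88310205  0.04412658]
```

The force jump (net about 10 N) means the collar is home. Ease the sideways load by 0.5 mm and turn clockwise (positive about the tool's downward z).

```bash
python3 -m crank '[{"fingers":-1,"tx":0,"ty":-0.006,"tz":0,"roll":0},{"fingers":-1,"tx":0,"ty":-0.006,"tz":0,"roll":0.06},{"fingers":-1,"tx":0,"ty":-0.006,"tz":0,"roll":0.14},{"fingers":-1,"tx":0,"ty":-0.006,"tz":0,"roll":0.22},{"fingers":-1,"tx":0,"ty":-0.006,"tz":0,"roll":0.3},{"fingers":-1,"tx":0,"ty":-0.006,"tz":0,"roll":0.3},{"fingers":-1,"tx":0,"ty":-0.006,"tz":0,"roll":0.3}]'
python3 - <<'E'
from h import *
s=r.get_state();R=Ro.from_rotvec(s['ee_rot']).as_matrix();print(s['position'],s['force'],s['moment'],'yaw',np.degrees(np.arctan2(R[1,0],R[0,0])))
E
```

```text
time_s: 23.05
position: [0.553, 0.0531, 0.0964]
ee_rot: [2.178, 2.262, 0.001]
force: [-3.4, -1.4, 8.1]
opening: 0.016
grasp_force: 30.0
[0.55302419 0.05310556 0.09638885] [-3.43370316 -1.43631316  8.14878044] [-0.23058495  0.61569886  0.11449368] yaw 92.14808421218179
```

It turns freely (moment of about 0.1 N m). Continue to the stop.

```bash
python3 -m crank '[{"fingers":-1,"tx":0,"ty":0,"tz":0,"roll":0.08},{"fingers":-1,"tx":0,"ty":0,"tz":0,"roll":0.18},{"fingers":-1,"tx":0,"ty":0,"tz":0,"roll":0.28},{"fingers":-1,"tx":0,"ty":0,"tz":0,"roll":0.38},{"fingers":-1,"tx":0,"ty":0,"tz":0,"roll":0.48},{"fingers":-1,"tx":0,"ty":0,"tz":0,"roll":0.58},{"fingers":-1,"tx":0,"ty":0,"tz":0,"roll":0.68},{"fingers":-1,"tx":0,"ty":0,"tz":0,"roll":0.78},{"fingers":-1,"tx":0,"ty":0,"tz":0,"roll":0.9},{"fingers":-1,"tx":0,"ty":0,"tz":0,"roll":0.9},{"fingers":-1,"tx":0,"ty":0,"tz":0,"roll":0.9}]'
python3 -m crank '[{"fingers":-1,"tx":0,"ty":0,"tz":0,"roll":0.06},{"fingers":-1,"tx":0,"ty":0,"tz":0,"roll":0.12},{"fingers":-1,"tx":0,"ty":0,"tz":0,"roll":0.18},{"fingers":-1,"tx":0,"ty":0,"tz":0,"roll":0.24},{"fingers":-1,"tx":0,"ty":0,"tz":0,"roll":0.29},{"fingers":-1,"tx":0,"ty":0,"tz":0,"roll":0.29},{"fingers":-1,"tx":0,"ty":0,"tz":0,"roll":0.29}]'
python3 - <<'E'
from h import *
s=r.get_state();R=Ro.from_rotvec(s['ee_rot']).as_matrix();print(s['position'],s['force'],s['moment'],'yaw',np.degrees(np.arctan2(R[1,0],R[0,0])))
E
```

```text
time_s: 24.15
position: [0.5523, 0.0543, 0.0964]
ee_rot: [-2.968, -1.026, -0.0]
force: [-5.2, 2.6, 10.3]
opening: 0.016
grasp_force: 30.0
time_s: 24.85
position: [0.5525, 0.054, 0.0964]
ee_rot: [-3.089, -0.565, -0.0]
force: [-4.5, 1.0, 9.0]
opening: 0.016
grasp_force: 30.0
[0.55248817 0.0539933  0.09636464] [-4.5408607   0.95224813  9.00716848] [0.37099516 1.01173003 0.09841072] yaw 20.74488609188817
```

```bash
python3 -m crank '[{"fingers":-1,"tx":0,"ty":0,"tz":0,"roll":0.02},{"fingers":-1,"tx":0,"ty":0,"tz":0,"roll":0.035},{"fingers":-1,"tx":0,"ty":0,"tz":0,"roll":0.035},{"fingers":-1,"tx":0,"ty":0,"tz":0,"roll":0.035}]'
python3 - <<'E'
from h import *
s,d=grab('wrist','wend');R=Ro.from_rotvec(s['ee_rot']).as_matrix();print(s['position'],s['force'],s['moment'],'yaw',np.degrees(np.arctan2(R[1,0],R[0,0])))
a=cv2.resize(d['img'][150:400,195:445],(400,400)); b=cv2.resize(grab('side','send')[1]['img'][180:380,240:440],(400,400),interpolation=cv2.INTER_CUBIC)
cv2.imwrite('pics/end.png',np.hstack([a,b]))
E
```

```text
time_s: 25.25
position: [0.5525, 0.054, 0.0964]
ee_rot: [-3.099, -0.509, -0.001]
force: [-5.1, 1.3, 9.8]
opening: 0.016
grasp_force: 30.0
[0.55252744 0.05398689 0.09639286] [-5.053042    1.31395297  9.77838776] [0.32103717 1.03450958 0.12384096] yaw 18.64936318653724
```

View pics/end.png

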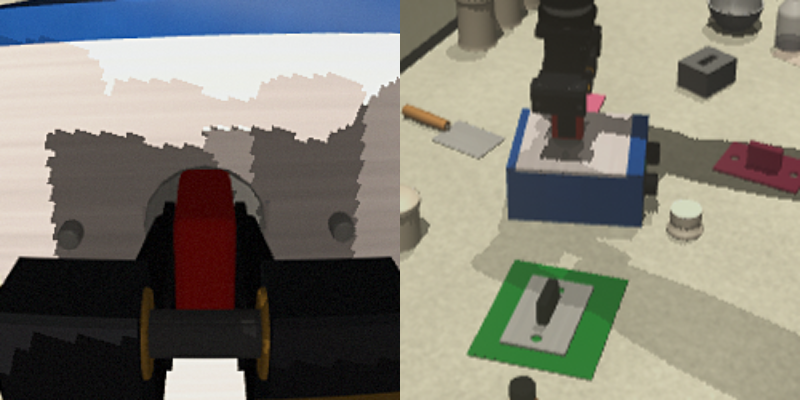

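The left half shows the red handle square to the pin line with its collar down on the top. The right half shows the cover flat on the mat, the empty stand and undisturbed neighbours. Hand in.

```bash
python3 -c "
from station import r
print(r.hand_in())"
```

```text
the job is handed in; nothing more can be done
None
```

I handed the job in at about 25 s with the cover flat and released in the middle of the mat, and the key still gripped, pushed fully home and turned about 91° clockwise; I felt no distinct stop, and the hand-in gave no verdict.

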